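# Shift the glass grinder into its polishing speed

## Task

Set the glass grinder to its polishing speed: with the fingertips, push the black ball of its gear lever out of the middle parking notch, along the cross channel of the H-gate and fully home into the slot marked by the blue glass gem, and leave it there. Push gently, do not grip or force the lever, and do not put it into any of the other three marked slots on the way. Leave the cup, the bottle and the foil roll standing where they are.

Things in the scene. Friction and masses are not known exactly. Their poses are not given: they have to be found in the camera images.
- grinder: Green bench glass grinder, fixed. Origin: on the bench under the middle of the H-gate; x points away from the robot, y left, z up (yaw varies). All gate and tray numbers are in this frame. Gearbox block: 150 (x) x 118 (y) mm, centred, topped by the aluminium gate plate, its top at z = 110 mm. Behind it the tray: x = 75 to 305, y = -160 to 160 mm, 107 mm high, spindle 135 mm high.
- gate (a point): Middle of the gate, on the plate's top (grinder z = 110 mm), axes as the grinder's. Cut through the plate, all 16 mm wide: the cross channel along y, x = 0, ending at y = -34 and 34 mm; at its two ends four slots along +x and -x, centred on y = 26 and -26 mm, closed at x = 36 or -36 mm; in the middle (y = 0) the unmarked parking notch, towards -x only, closed at x = -36 mm.
- lever: Gear lever: black ball of 34 mm diameter on a 12 mm steel stem held by the gate's walls. Origin: the ball's centre, 170 mm from the pivot at grinder (0, 0, 15 mm). Ball 185 mm above the bench when upright; about 50 mm in x, 47 mm in y from the gate's middle and 171 mm high at a slot's end. No spring; about 2 N at the ball moves it, over 30 N is forcing it. Starts in the parking notch, leaning to the robot.
- shift (a joint): Tilt of the lever along the slots, rad: 0 in the cross channel (play 0.02 either way), positive towards the grinder's +x (away from the robot), negative towards -x; about 0.30 either way with the stem against the end of a slot.
- select (a joint): Tilt of the lever along the cross channel, rad: 0 at the parking notch, positive towards the grinder's +y (left), negative towards -y; about 0.29 either way against the end of the channel, where the slots are.
- gem_blue: The target's mark: a blue glass gem, a dome 25 mm across in a brass ring 29 mm across, 5.5 mm high, fixed on the gate plate just beyond the closed end of one of the four slots; which slot it is differs from run to run. Origin: centre of its underside; in the grinder's frame x = 54 or -54, y = 27 or -27, z = 110 mm.
- gem_red: The red gem: like the blue one, at the end of another slot, which is not to be entered.
- gem_amber: The amber gem: like the blue one, at the end of another slot, which is not to be entered.
- gem_green: The green gem: like the blue one, at the end of another slot, which is not to be entered.
- cup: Terracotta cup, loose, 70 mm across and 85 mm high, beside the gearbox. Origin: centre of its underside.
- bottle: Amber bottle with white cap, loose, 64 mm across and 170 mm high, beside the gearbox. Origin: centre of its underside.
- foil_roll: Roll of copper foil, a loose ring 76 mm across, 22 mm high, lying flat between gearbox and robot. Origin: centre of its underside.
There are look-alikes about, which are no part of the job. Of the things like the cup, leave any that is turquoise; of the rest the smaller one is meant.

How it is judged:
By the outcome, as a careful person would: the job done as asked, in the order asked, and still so for the second after the job is handed in, with the robot touching nothing.
It also fails if it takes over 51 s, if anything falls off the work surface, if the arm or the gripper's body presses on something with over 40 N, if the wrist force passes 120 N, or if a joint passes its speed limit or range.

## Robot

A 7-joint arm with a two-finger parallel gripper is mounted at the origin on the work surface. World frame = base frame: x ahead of the robot, y to its left, z up, the work surface at z = 0. Lengths are in m, angles in rad, forces in N, time in s.
With the tool pointing down it reaches from about 0.4 to 0.9 m from the base axis. Payload 5.5 kg.
Tool frame: the origin (TCP) lies at the very end of the fingers, on their centre line; the grasp point (between the pads) lies 19 mm behind it (r.pinch_z is the distance from the TCP to the grasp point, in m); z points along the fingers, y is the direction in which the jaws open and shut (so a half turn about z gives the same grasp; the last joint's range is limited). The gripper opens to 85 mm and grips with 20 to 120 N. Pads are 22 mm wide; open, the fingers measure 114 mm over their backs; the gripper's body (76 mm by 85 mm) begins 54 mm behind the grasp point. The pads swing forward as they close: fully open they stand 13 mm farther back than shut.
Start: joints at [-0.929, 0.501, -0.427, 1.55, 0.221, 1.138, -0.21], TCP at [0.24, 0.604, 0.231] pointing down, gripper open.
Joint ranges: [-2.88, 2.88], [-0.31, 2.03], [-1.54, 1.56], [0.2, 2.42], [-1.41, 4.55], [0.19, 2.02], [-2.57, 2.57]. Speed limits (rad/s): [2.57, 2.57, 3.14, 3.14, 3.14, 3.14, 3.14].

## Interface

Orientations are given as [roll, pitch, yaw] about the fixed x, y, z axes, in that order (R = Rz(yaw) Ry(pitch) Rx(roll)).
In Python, from station import r, cams, ticket, nets gives the robot as it stands. The module is installed in compiled form; this text tells all that it offers.
- The arm moves only by the tool drive_tool, never from a script. Its argument "rows" is a list of rows, each a list of 4 numbers: the shift along the tool's x, y, z in units of 0.2 m (1.0 is 0.2 m), then the turn about the tool's z in units of 30 degrees (1.0 is 30 degrees). In form: [[tx, ty, tz, roll], ...]. A call has 1 to 8 rows; each row is the pose to reach, as a shift and turn from the pose commanded when the call began, along the tool's axes at that moment; what a row does not reach only later rows make up. A row lasts 1/12 s, in which the tool goes at most 41.7 mm and 7.16 degrees, less where a joint would pass 70% of its speed; a pose out of reach is approached as far as the arm can. A call with a number of a shift or a turn outside -1 to 1 is refused whole. A call with a gripper value outside its range is refused whole. "hand" is the closure, from -1 (fully open) to 1 (shut), set as the call begins (left out, the last holds). The fingers move at their own pace and stop on an object; "newtons" is the grip in N (left out, the last holds). Time passes only in rows, so rows that repeat a pose let the fingers close. It gives the time, the measured TCP pose, the force and the opening at its end, in the units of the state.
- r.sense(): the state, without advancing time (a new reading comes with each control period).
- cams.snapshot(name): name is "side" or "top" or "wrist"; returns a dict with "pixels" (480x640x3 uint8, blue, green, red), "K" (3x3 intrinsics, pixels), "k1" (the pictures are not rectified: a ray, as slopes to the right and down, at radius r is drawn at 1 + k1 r^2 times it, then the intrinsics apply), "cam_to_world" (4x4, takes a point from camera to world coordinates). Camera axes: x right, y up, looking along -z (the intrinsics and any distortion apply to the point x, -y, -z); pixel columns grow to the right and rows downward; lengths in m; the calibration is good to about 2 mm. A picture is of the moment at which its call begins. There is no depth.
- ticket.hand_in(): hands the job in, once; it reports no verdict.
Trained networks look in a picture, given as the dict that the camera call returned (one of the last four; its "shot" number tells which), for a name from the list of things; names that differ only in an ending like _2 or _b are one class to them, and where a whole thing is asked for, a point or a joint stands for the part that bears it (a point fixed in the world has none). Each returns a list of dicts, best first, with "confidence" (0 to 1); they miss things now and then, are a little off and sometimes report something else, mostly with a low value. They report only what shows in the picture. A call takes as long as a camera call. They do not tell look-alikes from the thing itself.
- nets.search_frame(query, picture): "box" ([left, top, right, bottom] in pixels, round what is visible of it).
- nets.regions_of(query, picture): "pixels" (480x640 bool, what is visible of it) and "box" ([left, top, right, bottom] in pixels, round what is visible of it).
- nets.mark_of(query, picture): "at" ([column, row] in pixels: a listed point, or the origin of a listed thing).
The state is a dict: "t": time; "joint_positions": joint angles; "joint_vel": joint speeds; "joint_torque": joint torques, N m; "tool_pos": TCP position; "ee_rot": TCP orientation; "ft_force": force on the tool from outside, world axes, zero at the start; "ft_torque": the same for the moment, N m; "opening": finger opening in m.
Only numpy, scipy, OpenCV 4.12 (cv2) and the standard library are available. Lean on these libraries where they do the work, as an engineer would, in place of code of your own. Each camera call takes 0.05 s, during which the arm holds its last target.

## Working session

There is one attempt and no reset: what is moved stays moved. The work goes in short steps, Python scripts to look and compute and a tool call to move; the robot and the scene stay as the last step left them, time stands still between calls to the robot, and variables do not carry over. Pictures are saved under pics/ and viewed, and the job is handed in when it is done.

Besides the shell and the picture viewer there is one more tool, called by a JSON object that holds its "name" and its "arguments", one argument or row to a line. drive_tool: Moves the arm, as the interface text tells. Shifts and turns lie within -1 to 1; 1 stands for 0.2 m of shift or 30 degrees of turn. Its arguments: {"type":"object","properties":{"rows":{"type":"array"},"hand":{"type":"number"},"newtons":{"type":"number"}},"required":["rows"]}

```bash
mkdir -p pics; cat > h.py <<'E'
import numpy as np, cv2
from station import r,cams,ticket,nets
def snap(n,name):
    p=cams.snapshot(n); cv2.imwrite(f'pics/{name}.png',p['pixels']); return p
def ray(p,uv):
    K=np.array(p['K']);x=(uv[0]-K[0,2])/K[0,0];y=(uv[1]-K[1,2])/K[1,1]
    k=p['k1'];a,b=x,y
    for _ in range(30):
        s=1+k*(a*a+b*b);a,b=x/s,y/s
    T=np.array(p['cam_to_world']);d=T[:3,:3]@np.array([a,-b,-1]);return T[:3,3],d/np.linalg.norm(d)
def atz(p,uv,z):
    o,d=ray(p,uv);return o+d*(z-o[2])/d[2]
def proj(p,X):
    T=np.array(p['cam_to_world']);c=T[:3,:3].T@(np.array(X)-T[:3,3]);a,b=c[0]/-c[2],-c[1]/-c[2]
    s=1+p['k1']*(a*a+b*b);K=np.array(p['K']);return np.array([K[0,0]*a*s+K[0,2],K[1,1]*b*s+K[1,2]])
def tri(A):
    M=np.zeros((3,3));v=np.zeros(3)
    for p,uv in A:
        o,d=ray(p,uv);P=np.eye(3)-np.outer(d,d);M+=P;v+=P@o
    return np.linalg.solve(M,v)
E
python3 - <<'E'
from h import *
s=r.sense();print({k:np.round(v,3) for k,v in s.items()})
P={n:snap(n,n+'0') for n in('top','side','wrist')}
for n,p in P.items():
    print(n,np.round(np.array(p['cam_to_world'])[:3,3],3),p['k1'])
    for q in('gate','lever','gem_blue','gem_red','gem_amber','gem_green','cup','bottle','foil_roll'):
        print(q,[(np.round(d['at']),round(d['confidence'],2)) for d in nets.mark_of(q,p)][:4])
E
```

```text
{'t': np.float64(0.0), 'joint_positions': array([-0.929,  0.502, -0.427,  1.551,  0.221,  1.138, -0.21 ]), 'joint_vel': array([-0.001,  0.001,  0.001,  0.001,  0.001, -0.   , -0.   ]), 'joint_torque': array([ 0.0000e+00, -5.6951e+01, -5.8160e+00, -2.8095e+01,  1.1000e-02,
        1.2000e-02, -0.0000e+00]), 'tool_pos': array([0.24 , 0.603, 0.23 ]), 'ee_rot': array([-3.14 , -0.   ,  2.763]), 'ft_force': array([ 0.12 , -0.099, -0.302]), 'ft_torque': array([ 0.024,  0.003, -0.019]), 'opening': np.float64(0.085)}
top [ 0.356 -0.013  1.042] -0.10172182425220964
gate [(array([324., 234.]), 0.93), (array([315., 268.]), 0.32)]
lever [(array([330., 241.]), 0.64)]
gem_blue [(array([351., 262.]), 0.62), (array([333., 238.]), 0.43), (array([315., 265.]), 0.36)]
gem_red [(array([313., 269.]), 0.67)]
gem_amber [(array([302., 200.]), 0.56)]
gem_green [(array([337., 196.]), 0.62)]
cup [(array([486., 295.]), 0.82), (array([444., 222.]), 0.81), (array([417., 289.]), 0.59)]
bottle [(array([210., 256.]), 0.93)]
foil_roll [(array([336., 336.]), 0.57)]
side [ 0.334 -0.752  0.811] -0.049270117262146855
gate [(array([328., 228.]), 0.97)]
lever [(array([312., 207.]), 0.75), (array([354., 217.]), 0.64)]
gem_blue [(array([310., 248.]), 0.53)]
gem_red [(array([298., 230.]), 0.69)]
gem_amber [(array([352., 214.]), 0.67)]
gem_green [(array([366., 227.]), 0.56)]
cup [(array([322., 396.]), 0.98), (array([381., 348.]), 0.67)]
bottle [(array([299., 208.]), 0.78)]
foil_roll [(array([260., 296.]), 0.68)]
wrist [0.163 0.635 0.373] -0.04208415358016383
gate []
lever []
gem_blue []
gem_red []
gem_amber []
gem_green []
cup []
bottle [(array([130., 478.]), 0.73)]
foil_roll []
```

View pics/top0.png

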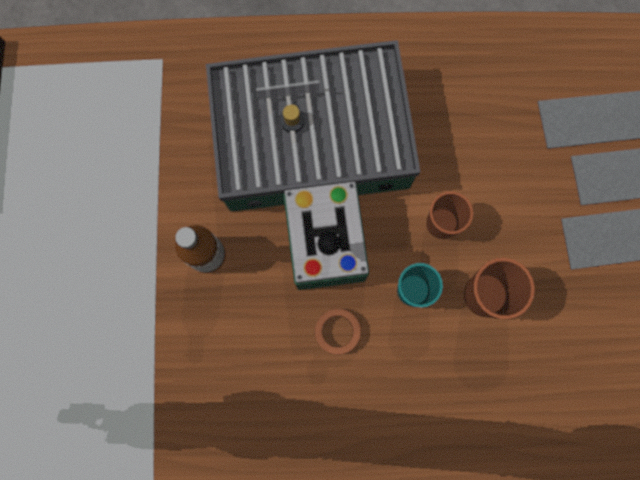

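View pics/side0.png

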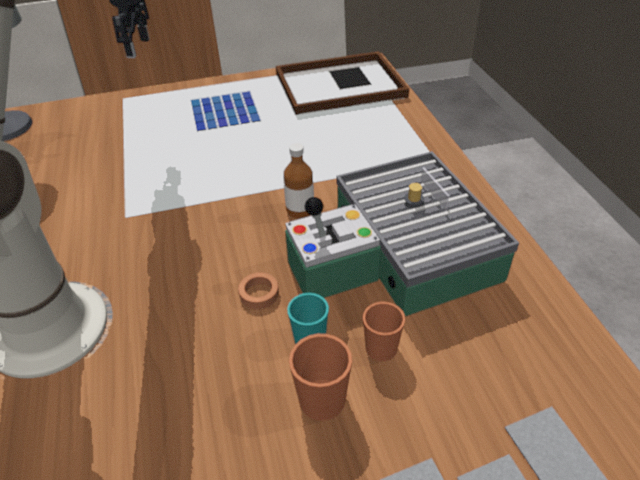

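```bash
python3 - <<'E'
import cv2,numpy as np
a=cv2.imread('pics/top0.png')[170:300,260:390];b=cv2.imread('pics/side0.png')[170:290,260:400]
cv2.imwrite('pics/c0.png',np.hstack([cv2.resize(a,(390,390),interpolation=2),cv2.resize(b,(400,390),interpolation=2)]))
E
```

```text
(no output)
```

View pics/c0.png

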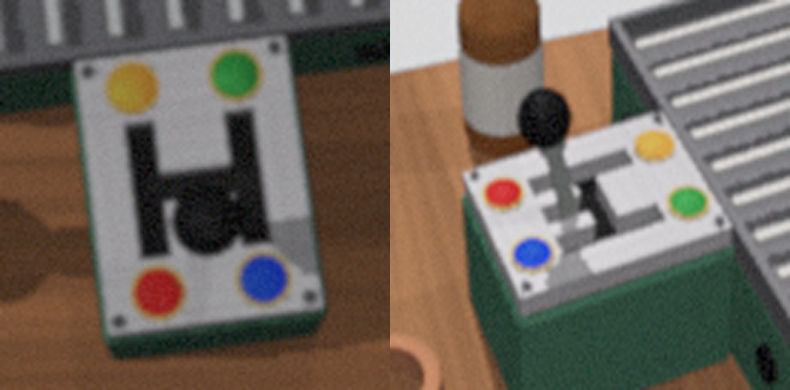

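Candidates:
- **Gems, top view:** blue (347,263), red (313,268), amber (304,199), green (338,195). Blue is near the robot on the right, so the target slot is -x, -y.
- **Cups:** small terracotta (450,215) is the one meant. Turquoise (420,287) and large terracotta (503,290) are look-alikes.
- **Ball:** (329,242), in the parking notch.

The crop confirms all of these.

```bash
cat > loc.py <<'E'
from h import *
def gems(p,roi):
    hsv=cv2.cvtColor(p['pixels'],cv2.COLOR_BGR2HSV);out={}
    x0,y0,x1,y1=roi
    for c,(lo,hi) in dict(red=(0,6),amber=(15,30),green=(50,70),blue=(112,126)).items():
        m=cv2.inRange(hsv,(lo,140,100),(hi,255,255))
        if c=='red': m|=cv2.inRange(hsv,(174,140,100),(180,255,255))
        k=np.zeros_like(m);k[y0:y1,x0:x1]=m[y0:y1,x0:x1]
        n,_,st,ce=cv2.connectedComponentsWithStats(k)
        if n>1:
            i=1+np.argmax(st[1:,4]);out[c]=(ce[i],st[i,4])
    return out
E
python3 - <<'E'
from loc import *
G=dict(blue=(-.054,-.027),red=(-.054,.027),amber=(.054,.027),green=(.054,-.027))
P={n:cams.snapshot(n) for n in('top','side')}
g={n:gems(P[n],(285,175,372,290) if n=='top' else (285,200,380,260)) for n in P}
print(g)
def fit(W):
    c=list(W);A=np.array([G[k] for k in c]);B=np.array([W[k][:2] for k in c])
    a=A-A.mean(0);b=B-B.mean(0);th=np.arctan2((a[:,0]*b[:,1]-a[:,1]*b[:,0]).sum(),(a*b).sum())
    R=np.array([[np.cos(th),-np.sin(th)],[np.sin(th),np.cos(th)]]);t=B.mean(0)-R@A.mean(0)
    print('origin',t.round(4),'yaw',round(th,4),'res',(B-A@R.T-t).round(4).tolist());return R,t
for n in P: fit({k:atz(P[n],v[0],.1135) for k,v in g[n].items()})
W={k:tri([(P[n],g[n][k][0]) for n in P]) for k in G};print({k:v.round(4) for k,v in W.items()})
R,t=fit(W)
# lever
M=[]
for n in P:
    m=nets.regions_of('lever',P[n])
    for d in m[:2]: print(n,d['confidence'],d['box'])
    roi=(315,225,345,260) if n=='top' else (300,190,330,222)
    gr=P[n]['pixels'].max(2)
    print(n,[ (np.round(d['at'],1),d['confidence']) for d in nets.mark_of('lever',P[n])])
for x,z in((-.05,.177),):
    X=np.r_[R@[x,0]+t,z];print('expected ball',X.round(3),[proj(P[n],X).round(1) for n in P])
for q,z,px in(('cup',.085,(450,210)),('bottle',.17,(187,238)),('foil',.022,(339,331))):
    w=atz(P['top'],px,z);print(q,w.round(3),(R.T@(w[:2]-t)).round(3))
E
```

```text
{'top': {'red': (array([312.3974359 , 267.03846154]), np.int32(156)), 'amber': (array([303.65968586, 198.91099476]), np.int32(191)), 'green': (array([338.        , 194.00769231]), np.int32(130)), 'blue': (array([347.78832117, 262.27007299]), np.int32(137))}, 'side': {'red': (array([299.02898551, 228.73913043]), np.int32(69)), 'amber': (array([352.26315789, 214.42105263]), np.int32(76)), 'green': (array([364.21276596, 231.4893617 ]), np.int32(47)), 'blue': (array([309.49206349, 247.73015873]), np.int32(63))}}
origin [ 0.5395 -0.0142] yaw 0.1105 res [[0.0001, 0.0002], [-0.0004, -0.0002], [0.0001, 0.0], [0.0002, -0.0001]]
origin [ 0.5405 -0.0151] yaw 0.1049 res [[-0.0001, 0.0007], [-0.0003, -0.0007], [0.0003, 0.0005], [0.0001, -0.0005]]
{'blue': array([ 0.4895, -0.0471,  0.1125]), 'red': array([0.4834, 0.0069, 0.1134]), 'amber': array([0.5909, 0.0183, 0.1119]), 'green': array([ 0.597 , -0.0351,  0.1128])}
origin [ 0.5402 -0.0143] yaw 0.1095 res [[0.0, -0.0001], [-0.0002, 0.0002], [-0.0001, -0.0001], [0.0002, 0.0001]]
top 0.89 [318.7, 229.8, 342.5, 257.4]
top [(array([330.2, 242.2]), 0.82)]
side 0.68 [300.5, 194.5, 329.1, 237.4]
side 0.68 [237.7, 272.4, 280.2, 310.2]
side [(array([312.4, 208. ]), 0.9)]
expected ball [ 0.491 -0.02   0.177] [array([330. , 255.2]), array([304.5, 210.8])]
cup [ 0.573 -0.214  0.085] [ 0.011 -0.202]
bottle [0.522 0.186 0.17 ] [0.004 0.202]
foil [ 0.388 -0.033  0.022] [-0.153 -0.002]
```

```bash
cat >> loc.py <<'E'
T0=np.array([.540,-.0144]);YAW=.109
R2=np.array([[np.cos(YAW),-np.sin(YAW)],[np.sin(YAW),np.cos(YAW)]])
def togr(w): return np.r_[R2.T@(np.array(w)[:2]-T0),w[2]]
def towr(g): return np.r_[R2@np.array(g)[:2]+T0,g[2]]
def ball(P):
    A=[]
    for n in P:
        m=nets.mark_of('lever',P[n])
        if m: A.append((P[n],m[0]['at']));print(n,np.round(m[0]['at'],1),m[0]['confidence'])
    if len(A)==2: print('tri ball grinder',togr(tri(A)).round(4))
    # model fit shift, select
    from scipy.optimize import least_squares
    def pos(q): 
        d=np.array([np.tan(q[0]),np.tan(q[1]),1]);d/=np.linalg.norm(d);return towr(np.array([0,0,.015])+.17*d)
    f=least_squares(lambda q:np.concatenate([proj(p,pos(q))-uv for p,uv in A]),[0,0])
    print('shift,select',f.x.round(3),'res px',f.fun.round(1),'ball gr',togr(pos(f.x)).round(4))
def tcp():
    s=r.sense();print('t',round(float(s['t']),2),'tcp gr',togr(s['tool_pos']).round(4),'yaw rel',round(float(s['ee_rot'][2])-YAW,3),'F gr',(R2.T@s['ft_force'][:2]).round(1),round(float(s['ft_force'][2]),1),'open',round(float(s['opening']),3));return s
E
python3 - <<'E'
from loc import *
ball({n:cams.snapshot(n) for n in('top','side')});tcp()
E
```

```text
top [329.3 239.3] 0.76
side [311.2 204.9] 0.78
tri ball grinder [-0.0329 -0.001   0.1873]
shift,select [-0.182  0.001] res px [-1.1  2.3  3.3  0.9] ball gr [-3.080e-02  1.000e-04  1.822e-01]
t 2.0 tcp gr [-0.2306  0.6473  0.2313] yaw rel 2.654 F gr [ 0.3 -0.1] 0.6 open 0.086
```

{"name": "drive_tool", "arguments": {
  "rows": [
    [-0.7, -0.85, 0, 0],
    [-0.7, -0.85, 0, 0],
    [-0.7, -0.85, 0, 0],
    [-0.7, -0.85, 0, 0],
    [-0.7, -0.85, 0, 0],
    [-0.7, -0.85, 0, 0]
  ],
  "hand": 1,
  "newtons": 20
}}

```text
t: 2.5
tool_pos: [0.3102, 0.3875, 0.2309]
ee_rot: [-3.138, 0.003, 2.756]
ft_force: [0.5, -1.0, -0.1]
opening: 0.0123
```

{"name": "drive_tool", "arguments": {
  "rows": [
    [-0.7, -0.85, 0, 0],
    [-0.7, -0.85, 0, 0],
    [-0.7, -0.85, 0, 0],
    [-0.7, -0.85, 0, 0],
    [-0.7, -0.85, 0, 0],
    [-0.7, -0.85, 0, 0]
  ]
}}

```text
t: 3.0
tool_pos: [0.3763, 0.1785, 0.2314]
ee_rot: [-3.14, 0.002, 2.756]
ft_force: [0.0, -0.2, -1.0]
opening: 0.0001
```

{"name": "drive_tool", "arguments": {
  "rows": [
    [-0.7, -0.85, 0, -0.93],
    [-0.7, -0.85, 0, -0.93],
    [-0.7, -0.85, 0, -0.93],
    [-0.7, -0.85, 0, -0.93],
    [-0.7, -0.85, 0, -0.93],
    [-0.7, -0.85, 0, -0.93],
    [-0.7, -0.85, 0, -0.93]
  ]
}}

```text
t: 3.58
tool_pos: [0.4439, -0.0329, 0.2319]
ee_rot: [-3.138, 0.002, -3.042]
ft_force: [-0.5, 0.0, -0.4]
opening: 0.0003
```

```bash
python3 - <<'E'
from loc import *
tcp();P={n:snap(n,n+'1') for n in('top','side')};ball(P)
E
```

```text
t 3.58 tcp gr [-0.0975 -0.0079  0.2319] yaw rel -3.151 F gr [-0.5  0.1] -0.4 open 0.0
side [311.1 206.3] 0.78
shift,select [-0.215  0.015] res px [0. 0.] ball gr [-0.0362  0.0025  0.1811]
```

View pics/side1.png

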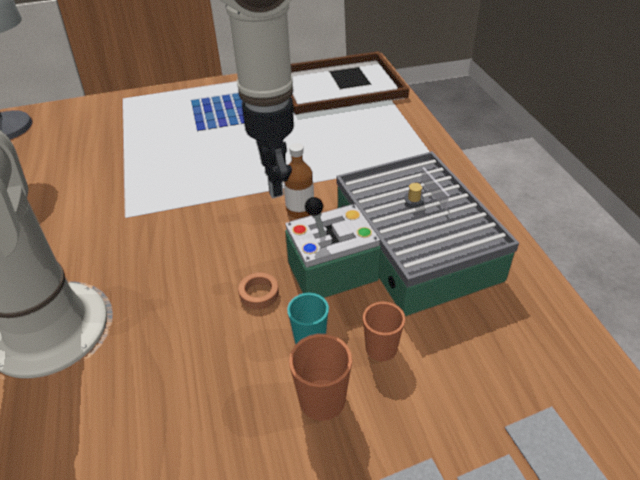

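{"name": "drive_tool", "arguments": {
  "rows": [
    [0, 0.04, 0.33, 0],
    [0, 0.04, 0.33, 0],
    [0, 0.04, 0.33, 0],
    [0, 0.04, 0.33, 0]
  ]
}}

```text
t: 4.12
tool_pos: [0.4398, -0.0156, 0.1647]
ee_rot: [3.141, -0.003, -3.03]
ft_force: [0.7, -0.7, -0.1]
opening: -0.0003
```

{"name": "drive_tool", "arguments": {
  "rows": [
    [-0.05, 0, 0, 0],
    [-0.1, 0, 0, 0],
    [-0.13, 0, 0, 0],
    [-0.16, 0, 0, 0],
    [-0.19, 0, 0, 0],
    [-0.22, 0, 0, 0],
    [-0.25, 0, 0, 0],
    [-0.25, 0, 0, 0]
  ]
}}

```text
t: 4.78
tool_pos: [0.4916, -0.0118, 0.1652]
ee_rot: [3.142, -0.0, -3.033]
ft_force: [-0.8, -0.3, -0.5]
opening: -0.0001
```

```bash
python3 - <<'E'
from loc import *
tcp();P={n:snap(n,n+'2') for n in('top','side')};ball(P)
a=P['top']['pixels'][170:300,260:390];b=P['side']['pixels'][150:290,250:400]
cv2.imwrite('pics/c2.png',np.hstack([cv2.resize(a,(390,390),interpolation=2),cv2.resize(b,(400,390),interpolation=2)]))
E
```

```text
t 4.78 tcp gr [-0.0478  0.0078  0.1652] yaw rel -3.142 F gr [-0.8 -0.3] -0.5 open -0.0
side [316.2 202.1] 0.87
shift,select [-0.145  0.045] res px [ 0. -0.] ball gr [-0.0246  0.0075  0.183 ]
```

View pics/c2.png

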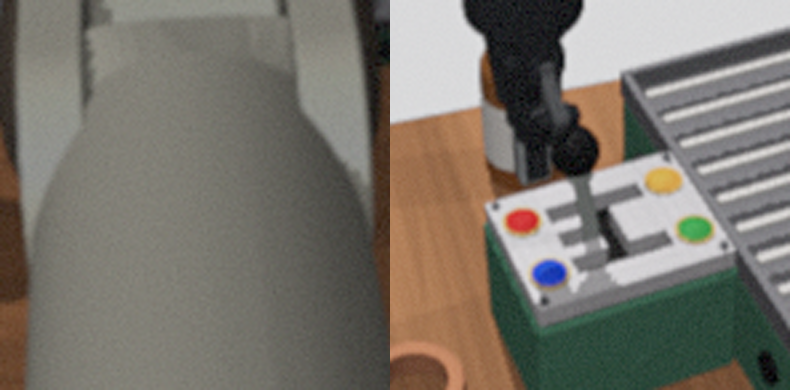

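{"name": "drive_tool", "arguments": {
  "rows": [
    [-0.03, -0.03, 0, 0],
    [-0.05, -0.03, 0, 0],
    [-0.07, -0.03, 0, 0],
    [-0.09, -0.03, 0, 0],
    [-0.09, -0.03, 0, 0]
  ]
}}

```text
t: 5.4
tool_pos: [0.5105, -0.0161, 0.1654]
ee_rot: [-3.141, 0.001, -3.033]
ft_force: [-1.3, 0.3, -0.0]
opening: 0.0001
```

```bash
python3 - <<'E'
from loc import *
tcp();P={n:snap(n,n+'3') for n in('side',)};ball(P)
E
```

```text
t 5.4 tcp gr [-0.0295  0.0016  0.1654] yaw rel -3.142 F gr [-1.2  0.4] -0.0 open 0.0
side [325.9 199.7] 0.79
shift,select [-0.042  0.029] res px [ 0. -0.] ball gr [-0.0071  0.0049  0.1848]
```

{"name": "drive_tool", "arguments": {
  "rows": [
    [-0.01, 0, 0, 0],
    [-0.02, 0, 0, 0],
    [-0.02, 0, 0, 0]
  ]
}}

```text
t: 5.75
tool_pos: [0.5136, -0.0155, 0.1653]
ee_rot: [-3.142, 0.0, -3.033]
ft_force: [-2.3, -0.9, -0.1]
opening: -0.0001
```

{"name": "drive_tool", "arguments": {
  "rows": [
    [-0.01, 0, 0, 0],
    [-0.015, 0, 0, 0],
    [-0.015, 0, 0, 0]
  ]
}}

```text
t: 6.0
tool_pos: [0.5166, -0.0151, 0.1653]
ee_rot: [-3.142, 0.0, -3.033]
ft_force: [-1.4, -1.1, 0.3]
opening: -0.0001
```

```bash
python3 - <<'E'
from loc import *
tcp();P={n:snap(n,n+'4') for n in('side',)};ball(P)
E
```

```text
t 6.0 tcp gr [-0.0233  0.0018  0.1653] yaw rel -3.142 F gr [-1.5 -0.9] 0.3 open -0.0
side [329.5 199.7] 0.57
shift,select [-0.008  0.013] res px [ 0. -0.] ball gr [-0.0013  0.0022  0.185 ]
```

{"name": "drive_tool", "arguments": {
  "rows": [
    [-0.01, 0, 0, 0],
    [-0.01, 0, 0, 0]
  ]
}}

```text
t: 6.27
tool_pos: [0.5182, -0.015, 0.1652]
ee_rot: [3.142, -0.001, -3.033]
ft_force: [-3.5, -1.0, 2.6]
opening: 0.0002
```

{"name": "drive_tool", "arguments": {
  "rows": [
    [-0.01, 0, 0, 0],
    [-0.01, 0, 0, 0]
  ]
}}

```text
t: 6.43
tool_pos: [0.5187, -0.015, 0.1649]
ee_rot: [3.141, -0.004, -3.034]
ft_force: [-7.6, -1.3, 5.9]
opening: -0.0002
```

```bash
python3 - <<'E'
from loc import *
tcp();P={n:snap(n,n+'5') for n in('side',)};ball(P)
E
```

```text
t 6.43 tcp gr [-0.0213  0.0018  0.1649] yaw rel -3.143 F gr [-7.7 -0.5] 5.9 open -0.0
side [328.  200.5] 0.68
shift,select [-0.027  0.007] res px [-0.  0.] ball gr [-0.0046  0.0012  0.1849]
```

{"name": "drive_tool", "arguments": {
  "rows": [
    [0.2, 0, 0, 0],
    [0.22, 0, 0, 0],
    [0.22, 0.2, 0, 0],
    [0.22, 0.3, 0, 0],
    [0.0, 0.3, 0, 0],
    [-0.11, 0.3, 0, 0],
    [-0.11, 0.3, 0, 0],
    [-0.11, 0.3, 0, 0]
  ]
}}

```text
t: 7.2
tool_pos: [0.5371, 0.048, 0.1652]
ee_rot: [3.141, 0.001, -3.033]
ft_force: [-0.0, -0.9, -0.2]
opening: -0.0001
```

```bash
python3 - <<'E'
from loc import *
tcp();P={n:snap(n,n+'6') for n in('side','top')};ball(P)
a=P['top']['pixels'][170:300,260:390];b=P['side']['pixels'][150:290,250:400]
cv2.imwrite('pics/c6.png',np.hstack([cv2.resize(a,(390,390),interpolation=2),cv2.resize(b,(400,390),interpolation=2)]))
E
```

```text
t 7.2 tcp gr [0.0039 0.0623 0.1652] yaw rel -3.142 F gr [-0.1 -0.9] -0.2 open -0.0
side [330.1 200. ] 0.57
top [327.1 214.3] 0.81
tri ball grinder [ 0.0026 -0.0025  0.1883]
shift,select [ 0.026 -0.011] res px [ 3.3  0.3 -0.8  2.6] ball gr [ 0.0044 -0.0019  0.1849]
```

View pics/c6.png

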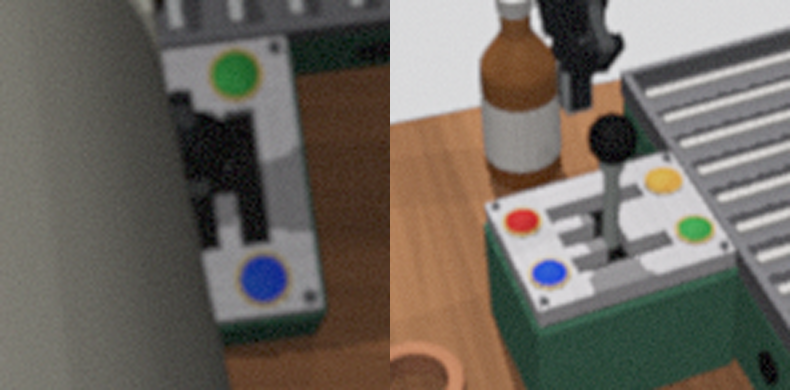

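{"name": "drive_tool", "arguments": {
  "rows": [
    [0, -0.1, 0, 0],
    [0, -0.14, 0, 0],
    [0, -0.18, 0, 0],
    [0, -0.22, 0, 0],
    [0, -0.26, 0, 0],
    [0, -0.29, 0, 0],
    [0, -0.32, 0, 0],
    [0, -0.32, 0, 0]
  ]
}}

```text
t: 8.07
tool_pos: [0.5423, -0.0178, 0.1649]
ee_rot: [-3.141, -0.001, -3.035]
ft_force: [-0.1, 1.2, 0.0]
opening: -0.0003
```

```bash
python3 - <<'E'
from loc import *
tcp();P={n:snap(n,n+'7') for n in('side','top')};ball(P)
a=P['top']['pixels'][170:300,260:390];b=P['side']['pixels'][150:290,250:400]
cv2.imwrite('pics/c7.png',np.hstack([cv2.resize(a,(390,390),interpolation=2),cv2.resize(b,(400,390),interpolation=2)]))
E
```

```text
t 8.07 tcp gr [ 0.0019 -0.0036  0.1649] yaw rel -3.144 F gr [0.1 1.2] 0.0 open -0.0
side [336.  215.2] 0.62
shift,select [-0.032 -0.218] res px [-0.  0.] ball gr [-0.0052 -0.0367  0.1809]
```

View pics/c7.png

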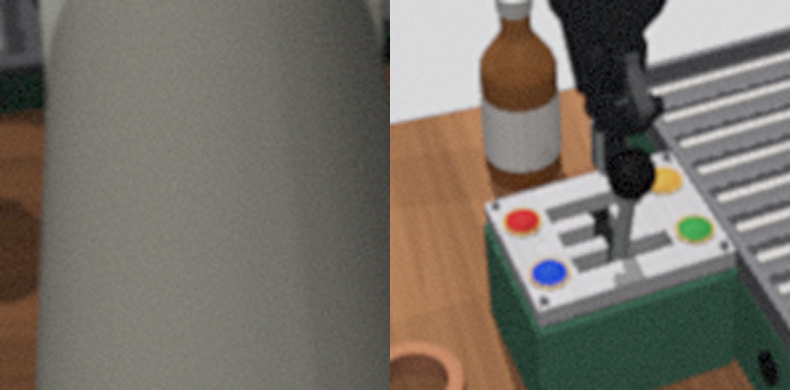

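{"name": "drive_tool", "arguments": {
  "rows": [
    [0, -0.02, 0, 0],
    [0, -0.04, 0, 0],
    [0, -0.04, 0, 0]
  ]
}}

```text
t: 8.52
tool_pos: [0.5434, -0.0248, 0.1651]
ee_rot: [-3.142, -0.0, -3.034]
ft_force: [1.0, 1.3, -2.0]
opening: 0.0002
```

{"name": "drive_tool", "arguments": {
  "rows": [
    [0, -0.01, 0, 0],
    [0, -0.01, 0, 0]
  ]
}}

```text
t: 8.68
tool_pos: [0.5436, -0.0264, 0.1652]
ee_rot: [3.141, -0.0, -3.034]
ft_force: [0.3, 2.0, -1.0]
opening: -0.0002
```

```bash
python3 - <<'E'
from loc import *
tcp();P={n:snap(n,n+'8') for n in('side',)};ball(P)
E
```

```text
t 8.68 tcp gr [ 0.0023 -0.0123  0.1652] yaw rel -3.143 F gr [0.5 1.9] -1.0 open -0.0
side [339.2 217.2] 0.93
shift,select [-0.01  -0.252] res px [-0.  0.] ball gr [-0.0017 -0.0424  0.1796]
```

{"name": "drive_tool", "arguments": {
  "rows": [
    [0, -0.01, 0, 0],
    [0, -0.015, 0, 0],
    [0, -0.015, 0, 0]
  ]
}}

```text
t: 9.03
tool_pos: [0.544, -0.0295, 0.1653]
ee_rot: [-3.142, -0.0, -3.034]
ft_force: [-0.4, 2.2, -1.4]
opening: 0.0001
```

{"name": "drive_tool", "arguments": {
  "rows": [
    [0, -0.01, 0, 0],
    [0, -0.01, 0, 0]
  ]
}}

```text
t: 9.2
tool_pos: [0.5442, -0.0315, 0.1652]
ee_rot: [3.142, -0.0, -3.034]
ft_force: [0.1, 2.2, -1.0]
opening: -0.0001
```

```bash
python3 - <<'E'
from loc import *
tcp();P={n:snap(n,n+'9') for n in('side',)};ball(P)
E
```

```text
t 9.2 tcp gr [ 0.0023 -0.0175  0.1652] yaw rel -3.143 F gr [0.3 2.1] -1.0 open -0.0
side [341.6 215.9] 0.7
shift,select [ 0.02  -0.245] res px [0. 0.] ball gr [ 0.0034 -0.0411  0.1799]
```

{"name": "drive_tool", "arguments": {
  "rows": [
    [0, -0.01, 0, 0],
    [0, -0.01, 0, 0]
  ]
}}

```text
t: 9.47
tool_pos: [0.5443, -0.0323, 0.1651]
ee_rot: [3.14, -0.0, -3.033]
ft_force: [-0.4, 4.3, -1.9]
opening: -0.0004
```

{"name": "drive_tool", "arguments": {
  "rows": [
    [0, -0.01, 0, 0],
    [0, -0.01, 0, 0]
  ]
}}

```text
t: 9.63
tool_pos: [0.5443, -0.0329, 0.1651]
ee_rot: [3.139, -0.001, -3.032]
ft_force: [-0.2, 7.6, -2.1]
opening: 0.0
```

```bash
python3 - <<'E'
from loc import *
tcp();P={n:snap(n,n+'10') for n in('side',)};ball(P)
b=P['side']['pixels'][150:290,250:400]
cv2.imwrite('pics/c10.png',cv2.resize(b,(600,560),interpolation=2))
E
```

```text
t 9.63 tcp gr [ 0.0023 -0.0188  0.1651] yaw rel -3.141 F gr [0.6 7.6] -2.1 open 0.0
side [338.9 222.2] 0.66
shift,select [-0.037 -0.307] res px [-0.  0.] ball gr [-0.006  -0.0513  0.177 ]
```

View pics/c10.png

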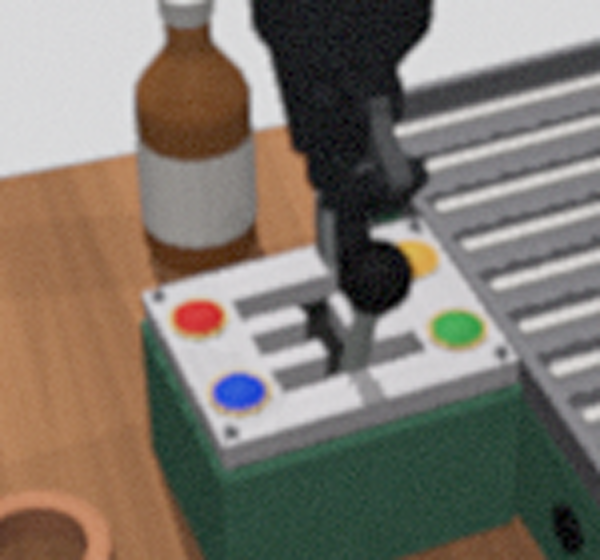

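{"name": "drive_tool", "arguments": {
  "rows": [
    [0, 0.12, 0, 0],
    [0, 0.15, 0, 0],
    [-0.2, 0.15, 0, 0],
    [-0.3, 0.15, 0, 0],
    [-0.3, 0.1, 0, 0],
    [-0.3, -0.08, 0, 0],
    [-0.3, -0.135, 0.03, 0],
    [-0.3, -0.135, 0.03, 0]
  ]
}}

```text
t: 10.4
tool_pos: [0.6065, -0.0629, 0.1585]
ee_rot: [-3.137, -0.002, -3.041]
ft_force: [-0.6, 0.2, -0.5]
opening: -0.0001
```

```bash
python3 - <<'E'
from loc import *
tcp();P={n:snap(n,n+'11') for n in('side','top')};ball(P)
a=P['top']['pixels'][170:300,260:390];b=P['side']['pixels'][150:290,250:400]
cv2.imwrite('pics/c11.png',np.hstack([cv2.resize(a,(390,390),interpolation=2),cv2.resize(b,(400,390),interpolation=2)]))
E
```

```text
t 10.4 tcp gr [ 0.0608 -0.0554  0.1585] yaw rel -3.15 F gr [-0.6  0.2] -0.5 open -0.0
side [343.1 219. ] 0.73
shift,select [ 0.02  -0.285] res px [0. 0.] ball gr [ 0.0033 -0.0478  0.1781]
```

View pics/c11.png

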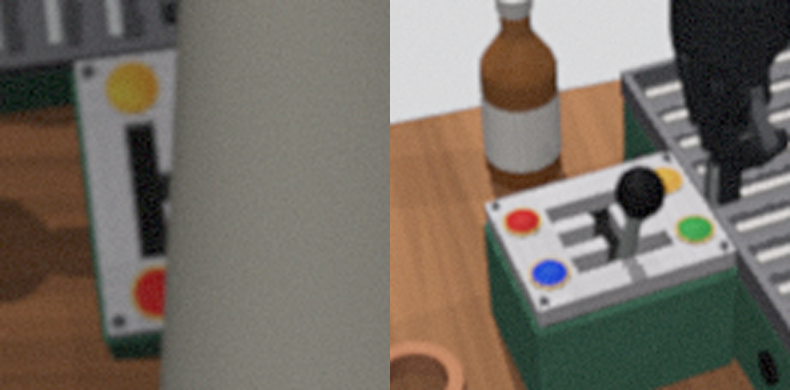

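{"name": "drive_tool", "arguments": {
  "rows": [
    [0.06, 0.02, 0, 0],
    [0.12, 0.02, 0, 0],
    [0.15, 0.02, 0, 0],
    [0.18, 0.02, 0, 0],
    [0.21, 0.02, 0, 0],
    [0.24, 0.02, 0, 0],
    [0.27, 0.02, 0, 0],
    [0.27, 0.02, 0, 0]
  ]
}}

```text
t: 11.27
tool_pos: [0.5522, -0.0575, 0.1595]
ee_rot: [-3.142, -0.0, -3.033]
ft_force: [1.1, 0.3, 0.7]
opening: 0.0002
```

```bash
python3 - <<'E'
from loc import *
tcp();P={n:snap(n,n+'12') for n in('side',)};ball(P)
b=P['side']['pixels'][150:290,250:400]
cv2.imwrite('pics/c12.png',cv2.resize(b,(600,560),interpolation=2))
E
```

```text
t 11.27 tcp gr [ 0.0074 -0.0441  0.1595] yaw rel -3.142 F gr [1.1 0.2] 0.7 open 0.0
side [327.8 222.9] 0.95
shift,select [-0.148 -0.274] res px [0. 0.] ball gr [-0.0242 -0.0455  0.177 ]
```

View pics/c12.png

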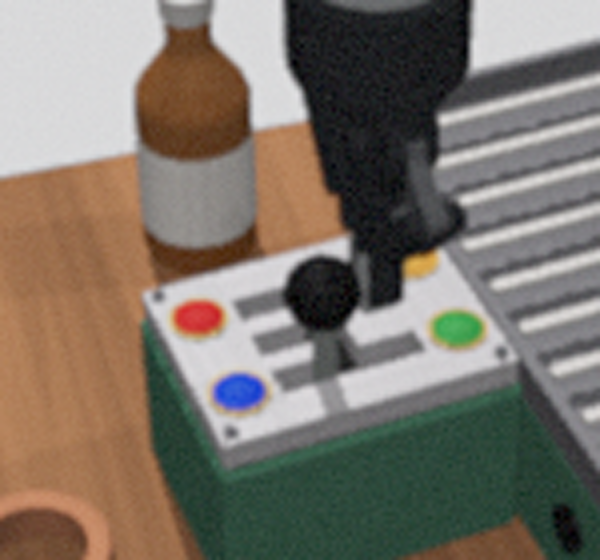

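{"name": "drive_tool", "arguments": {
  "rows": [
    [0.03, 0, 0, 0],
    [0.06, 0, 0, 0],
    [0.09, 0, 0, 0],
    [0.11, 0, 0, 0],
    [0.12, 0, 0, 0],
    [0.12, 0, 0, 0]
  ]
}}

```text
t: 11.87
tool_pos: [0.5282, -0.0603, 0.1592]
ee_rot: [-3.142, -0.001, -3.034]
ft_force: [1.9, -0.6, -0.9]
opening: 0.0001
```

{"name": "drive_tool", "arguments": {
  "rows": [
    [0.01, 0, 0, 0],
    [0.015, 0, 0, 0],
    [0.015, 0, 0, 0]
  ]
}}

```text
t: 12.12
tool_pos: [0.5262, -0.0604, 0.1593]
ee_rot: [-3.142, 0.0, -3.033]
ft_force: [2.9, -0.0, -1.4]
opening: 0.0002
```

```bash
python3 - <<'E'
from loc import *
tcp();P={n:snap(n,n+'13') for n in('side',)};ball(P)
E
```

```text
t 12.12 tcp gr [-0.0187 -0.0442  0.1593] yaw rel -3.142 F gr [ 2.9 -0.4] -1.4 open 0.0
side [312.  227.5] 0.76
shift,select [-0.317 -0.253] res px [0. 0.] ball gr [-0.0514 -0.0405  0.1719]
```

{"name": "drive_tool", "arguments": {
  "rows": [
    [0.01, 0, 0, 0],
    [0.015, 0, 0, 0],
    [0.015, 0, 0, 0]
  ]
}}

```text
t: 12.47
tool_pos: [0.5246, -0.0604, 0.1595]
ee_rot: [-3.141, 0.003, -3.033]
ft_force: [5.7, 1.5, -4.5]
opening: -0.0001
```

{"name": "drive_tool", "arguments": {
  "rows": [
    [0.01, 0, 0, 0],
    [0.015, 0, 0, 0],
    [0.015, 0, 0, 0]
  ]
}}

```text
t: 12.72
tool_pos: [0.5239, -0.0603, 0.1601]
ee_rot: [-3.141, 0.008, -3.033]
ft_force: [11.4, 2.7, -8.0]
opening: -0.0003
```

```bash
python3 - <<'E'
from loc import *
tcp();P={n:snap(n,n+'14') for n in('side',)};ball(P)
E
```

```text
t 12.72 tcp gr [-0.021  -0.0438  0.1601] yaw rel -3.142 F gr [11.6  1.4] -8.0 open -0.0
side [310.1 225.7] 0.85
shift,select [-0.324 -0.222] res px [0. 0.] ball gr [-0.053  -0.0356  0.1726]
```

{"name": "drive_tool", "arguments": {
  "rows": [
    [-0.1, 0, 0, 0],
    [-0.25, 0, 0, 0],
    [-0.3, 0, 0, 0],
    [-0.3, 0, -0.2, 0],
    [-0.3, 0, -0.4, 0],
    [-0.3, 0, -0.5, 0],
    [-0.3, 0, -0.5, 0]
  ]
}}

```text
t: 13.4
tool_pos: [0.5824, -0.0551, 0.2648]
ee_rot: [-3.14, 0.007, -3.034]
ft_force: [0.7, 0.2, -0.0]
opening: -0.0001
```

{"name": "drive_tool", "arguments": {
  "rows": [
    [0, 0.2, 0, 0],
    [0, 0.4, 0, 0],
    [0, 0.6, 0, 0],
    [0, 0.8, 0, 0],
    [0, 1, 0, 0],
    [0, 1, 0, 0],
    [0, 1, 0, 0]
  ]
}}

```text
t: 13.98
tool_pos: [0.5564, 0.1476, 0.2583]
ee_rot: [3.141, -0.003, -3.027]
ft_force: [-0.3, -1.3, -0.1]
opening: 0.0001
```

```bash
python3 - <<'E'
from loc import *
tcp();P={n:snap(n,n+'15') for n in('side','top')};ball(P)
a=P['top']['pixels'][170:300,260:390];b=P['side']['pixels'][150:290,250:400]
cv2.imwrite('pics/c15.png',np.hstack([cv2.resize(a,(390,390),interpolation=2),cv2.resize(b,(400,390),interpolation=2)]))
E
```

```text
t 13.98 tcp gr [0.0339 0.1592 0.2583] yaw rel -3.136 F gr [-0.4 -1.2] -0.1 open 0.0
side [313.3 229.2] 0.66
top [363.9 249. ] 0.82
tri ball grinder [-0.0494 -0.0486  0.175 ]
shift,select [-0.299 -0.296] res px [ 2.   0.8 -1.1  1.4] ball gr [-0.0481 -0.0476  0.171 ]
```

View pics/c15.png

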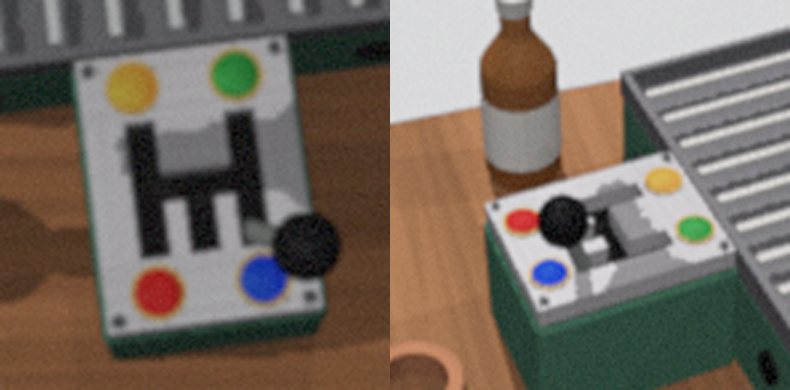

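View pics/top15.png

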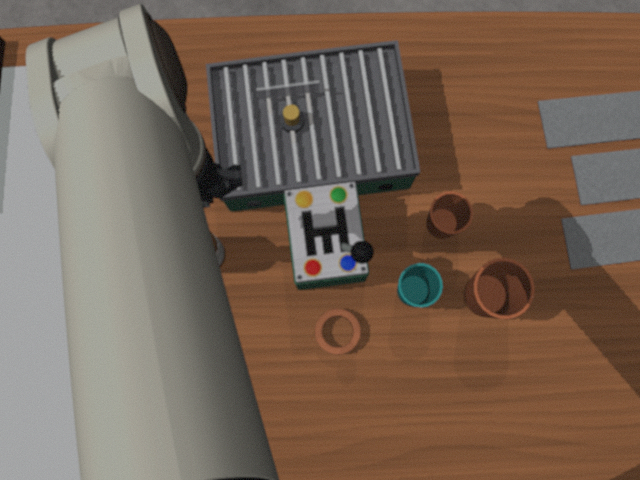

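The top view shows the ball at (362,251), with the stem in the slot by the blue gem. Fitted tilts are shift ≈ -0.30 and select ≈ -0.30, which is a full seat. The cup, foil roll and bottle are standing where they were.

```bash
python3 - <<'E'
from loc import *
tcp();print(ticket.hand_in())
E
```

```text
t 14.18 tcp gr [0.0352 0.1535 0.2588] yaw rel -3.145 F gr [-0.5 -1. ] -0.4 open 0.0
the job is handed in; nothing more can be done
None
```

The grinder is set to its polishing speed: the gear lever is fully home in the blue-gem slot, the near slot on the right seen from the robot. I handed the job in at about 14 s.

- **How it was moved:** With closed fingertips, I pushed the ball out of the parking notch into the cross channel. From there I pushed it right to the channel's end, then towards the robot into the slot until it met the end wall. It entered no other slot.
- **Forces:** The lever moved at about 1 to 3 N. The highest reading was about 14 N in total, against the slot's end; the limit for forcing is 30 N.
- **Last checks:** From both cameras, with the arm withdrawn, the fit gave shift -0.299 and select -0.296, with the ball at grinder (-48, -48, 171) mm. That matches the given values for a slot's end. The cup, bottle and foil roll look unmoved and upright, judged by eye; in the last top view the arm hid most of the bottle, which the side view shows standing.
- **Disagreements:** While the gripper hid the lever from the top camera, side-camera estimates were off by up to about 0.07 rad (for example, select -0.22 when it was about -0.29). I relied on wall contact force there, and the final two-camera fit agreed with it.

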